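Fit the selector lever on the gearbox shaft

ROBOT

A 6-joint arm with a two-finger parallel gripper is mounted at the origin on the work surface. World frame = base frame: x ahead of the robot, y to its left, z up, the work surface at z = 0. Lengths are in m, angles in rad, forces in N, time in s.
With the tool pointing down it reaches from about 0.325 to 0.9 m from the base axis. Payload 3.5 kg.
Tool frame: the origin (TCP) lies where the fingers leave the gripper's body, on its centre line; the fingertips stand 73 mm ahead of it and the grasp point (between the pads) lies 54 mm ahead of it (ctrl.tcp_to_tips is the distance from the TCP to the fingertips, in m); z points along the fingers, y is the line along which they close (so a half turn about z gives the same grasp; the last joint's range is limited). The gripper opens to 85 mm and grips with 20 to 120 N. Pads are 22 mm wide; open, the fingers measure 114 mm over their backs; the gripper's body (76 mm by 85 mm) begins 54 mm behind the grasp point. The pads swing forward as they close: fully open they stand 13 mm farther back than shut.
Start: joints at [1.133, 0.276, -0.026, 1.268, 0, 1.467], TCP at [0.205, 0.59, 0.304] pointing down, gripper open.
Joint ranges: [-3.12, 3.12], [-0.85, 1.88], [-1.08, 1.24], [-1.95, 2.15], [-1.57, 1.53], [-3.14, 3.14]. Speed limits (rad/s): [2.57, 2.57, 3.14, 3.14, 3.14, 3.14].

INTERFACE

Orientations are given as [roll, pitch, yaw] about the fixed x, y, z axes, in that order (R = Rz(yaw) Ry(pitch) Rx(roll)).
In Python, from cell import ctrl gives the robot as it stands.
- The arm moves only by the tool move_arm, never from a script. Its argument "deltas" is a list of rows, each a list of 6 numbers: the shift along the tool's x, y, z in units of 50 mm (1.0 is 50 mm), then the turn, a rotation vector about the tool's x, y, z in units of 5 degrees (1.0 is 5 degrees). In form: [[dx, dy, dz, wx, wy, wz], ...]. A call has 1 to 8 rows; each row shifts and turns the commanded pose from where the row before left it, along the tool's axes as they then stand; what a row does not reach is not made up. A row lasts 1/10 s, in which the tool goes at most 50 mm and 8.59 degrees, less where a joint would pass 70% of its speed; a pose out of reach is approached as far as the arm can. A call is refused whole if a number of a shift passes 1 or a number of a turn 1, either way. A call with a gripper value outside its range is refused whole. "jaw" is the finger opening in mm, from 0 to 85.4, set as the call begins (left out, the last holds). The fingers move at their own pace and stop on an object; "force" is the grip in N (left out, the last holds). Time passes only in rows, so rows that do not move let the fingers close. It gives the time, the measured TCP pose, the force, the opening and the grip force at its end, in the units of the state.
- ctrl.get_obs(): the state, without advancing time (a new reading comes with each control period).
- ctrl.grab_frame(name): name is "scene" or "top"; returns a dict with "image" (400x640x3 uint8, blue, green, red), "intrinsics" (3x3 intrinsics, pixels), "rvec" (rotation vector, rad) and "tvec" (3), from world to camera coordinates, as OpenCV has them. Camera axes: x right, y down, z forward; pixel columns grow to the right and rows downward; lengths in m; the calibration is good to about 2 mm. A picture is of the moment at which its call begins. There is no depth.
- ctrl.close_job(): hands the job in; it is judged then, once.
The state is a dict: "t": time; "joint_pos": joint angles; "joint_velocities": joint speeds; "joint_efforts": joint torques, N m; "tool_pos": TCP position; "tool_rot": TCP orientation; "contact_force": force on the tool from outside, world axes, zero at the start; "torque": the same for the moment, N m; "width": opening from 0.0 (shut) to 1.0 (fully open); "grip_force": force on a finger pad.
Only numpy, scipy, OpenCV 4.12 (cv2) and the standard library are available. Lean on these libraries where they do the work, as an engineer would, in place of code of your own. Each camera call takes 0.05 s, during which the arm holds its last target. There are 200 camera calls.

TASK

Swing the gearbox's hinged guard up and back until it stays open on its own, then take the lever with the splined bore (not the one with the plain round hole), turn it so that its slots match the teeth of the leaning shaft, slide it on, pin outward, fully home against the shoulder and let go. Leave the guard open and leave the other lever, the tools and the other things on the bench where they are.

Things in the scene. Friction and masses are not known exactly. Their poses are not given: they have to be found in the camera images.
- gearbox: Fixed aluminium gearbox on a 150 mm square foot. Origin: on the bench under the middle of its 110 mm square top face, which is 85 mm up and slopes 30 degrees down to the front; the shaft stands square on that face, leaning towards the front. x: from its front (robot side) to its back, y across, z up. Two hinge posts 158 mm high stand at x = +85, y = +-58 mm.
- shaft: Splined shaft, as good as fixed (slips only above 0.8 N m). Origin: on its axis, on the 56 mm shoulder disc where the lever's hub rests, 12 mm off the sloping face. z: along the shaft, outward. x: to the wide tooth, which points down the slope +-1 rad. Four straight teeth: 14 mm wide at +x, 8 mm wide at +y, -x, -y. The lever fits one way only: its axes parallel to the shaft's.
- guard (a joint): Angle of the hinged steel guard (0.3 kg): 0 shut, level over the shaft; grows as its front swings up and back. It balances upright, at about 1.6; let go beyond 1.7 it falls open to its stop at 2.0 and stays; below 1.5 it falls shut.
- guard_hinge (a point): Point on the guard's hinge axis, middle of its width, 158 mm above the bench; it lies 85 mm behind the gearbox origin. The hinge axis is the gearbox's y axis. Its axes turn with the guard (x, y, z as the gearbox's when shut).
- guard_grip (a point): Middle of the guard's grip: a black upright fin, 10 mm thick across y, 46 mm long, 28 mm high, that sticks out forward from the middle of the guard's front edge. In guard_hinge's frame it is at x = -162, z = -2 mm. The guard's plate is 100 mm wide and ends 135 mm from the hinge, in a lip 16 mm deep.
- lever: The lever to fit (0.3 kg; steel hub, alloy arm), lying flat. Hub block 58 (x) x 46 (y, two flats) x 26 mm (z) with a through spline bore: slot 16.4 mm wide at +x (under the arm), slots 10.4 mm at +y, -x, -y, to 18.5 mm from the axis. Origin: bore axis at the underside; x along the arm; z up. Arm 22 mm wide, at z = 7 to 19 mm, ends 110 mm out in a 28 mm boss with an upright pin.
- lever_pin (a point): Top of the lever's upright round pin, 18 mm thick (x = 110, z = 48 mm in the lever's frame). The pin and the slotted bore tell this lever from the other; which lies left and which right varies.
- round_lever: The other lever, to be left alone: same hub and arm, but a plain round 22 mm hole in the hub, and at its end a square eye with a 14 mm hole instead of the pin. Origin: hole axis at the underside; x along the arm.
- oil_bottle: Bystander: white bottle, 68 mm in diameter, 200 mm high, origin under its middle.
- spray_can: Bystander: grey can, 60 mm in diameter, 180 mm high, origin under its middle.
- bearing: Bystander: steel ring, 62 mm in diameter, 18 mm high, lying flat, origin under its middle.
- mug: Bystander: white mug, 76 mm in diameter, 90 mm high, handle to +y, origin under its middle.
- wrench: Bystander: wrench 190 mm long, lying in front of the gearbox along its own x.
- hammer: Bystander: hammer 280 mm long, lying at the left along its own x.
- screwdriver: Bystander: screwdriver 200 mm long, lying at the right along its own x.
- shaft_tip (a point): Coned tip of the shaft's 20 mm core, 46 mm above the shoulder. The teeth reach 17 mm from the axis; they run 26 mm up from the shoulder and then narrow to a ridge (45 degree slopes, 4 mm more, 7 mm at the wide tooth). Same axes as the shaft.
Things that resemble listed ones, but are neither listed nor needed, are in the scene too. What is shaped like the gearbox but turquoise is not meant.

How it is judged:
By the outcome, as a careful person would: the job done as asked, in the order asked, and still so for the second after the job is handed in, with the robot touching nothing.
It also fails if it takes over 64 s, if anything falls off the work surface, if the arm or the gripper's body presses on something with over 40 N, if the wrist force passes 120 N, or if a joint passes its speed limit or range.

## Working session

There is one attempt and no reset: what is moved stays moved. The work goes in short steps, Python scripts to look and compute and a tool call to move; the robot and the scene stay as the last step left them, time stands still between calls to the robot, and variables do not carry over. Pictures are saved under pics/ and viewed, at most 10 in all, crops included, and the job is handed in when it is done.

Besides the shell and the picture viewer there is one more tool, called after "Request:" in YAML: its name, and indented under it one key for each argument. move_arm: Moves the arm, as the interface text tells. Its arguments: {"type":"object","properties":{"deltas":{"type":"array","items":{"type":"array","items":{"type":"number"}}},"jaw":{"type":"number"},"force":{"type":"number"}},"required":["deltas"]}

```bash
ls; mkdir -p pics; cat > h.py <<'E'
import numpy as np, cv2
from scipy.spatial.transform import Rotation as R
from cell import ctrl
def grab(name):
    f=ctrl.grab_frame(name); return f
def ray(f,px,z=None):
    K=np.array(f["intrinsics"]);Rm=cv2.Rodrigues(np.array(f["rvec"],float))[0];t=np.array(f["tvec"],float).ravel()
    c=-Rm.T@t; d=Rm.T@np.linalg.inv(K)@np.array([px[0],px[1],1.]); d/=np.linalg.norm(d)
    return (c,d) if z is None else c+d*(z-c[2])/d[2]
def proj(f,P):
    return cv2.projectPoints(np.array(P,float).reshape(-1,3),np.array(f["rvec"],float),np.array(f["tvec"],float),np.array(f["intrinsics"],float),None)[0].reshape(-1,2)
def tri(f,p,g,q):
    a,u=ray(f,p);b,v=ray(g,q)
    s=np.linalg.lstsq(np.c_[u,-v],b-a,rcond=None)[0]
    A=a+s[0]*u;B=b+s[1]*v; return (A+B)/2,np.linalg.norm(A-B)
E
python3 - <<'E'
from h import *
import pickle
for n in ("scene","top"):
    f=grab(n); cv2.imwrite(f"pics/{n}0.png",f["image"]); pickle.dump(f,open(f"{n}0.pkl","wb"))
    print(n,ray(f,(320,200))[0],ray(f,(320,200))[1],np.array(f["intrinsics"])[0,0])
print(ctrl.get_obs(), ctrl.tcp_to_tips)
E
```

```text
pics
scene [1.17356767 0.36299583 1.23954473] [-0.4869004  -0.27663594 -0.82849294] 402.8380254417051
top [ 0.28441115 -0.00381961  1.52001733] [ 0.16445097 -0.01669894 -0.9862439 ] 431.3967137390755
{'t': 0.1, 'joint_pos': array([ 1.13259921e+00,  2.77043446e-01, -2.77518426e-02,  1.26799241e+00,
       -7.53712842e-06,  1.46741611e+00]), 'joint_velocities': array([-0.00116803, -0.00185387,  0.00328694,  0.00121307, -0.00028404,
        0.00047216]), 'joint_efforts': array([ 4.06218242e-04, -4.46707499e+01,  2.96128660e+01,  8.45756469e-03,
       -9.95273103e-05, -1.72649745e-06]), 'tool_pos': array([0.205132  , 0.58978223, 0.30287593]), 'tool_rot': array([-3.13961114e+00, -1.98004617e-04,  2.80677557e+00]), 'contact_force': array([ 0.42515202, -0.91036139,  0.28162991]), 'torque': array([-0.03772123,  0.06372861,  0.01072112]), 'grip_force': 0.0, 'width': 1.0019357915677471} 0.0726
```

```bash
ls pics
```

```text
scene0.png
top0.png
```

View pics/scene0.png

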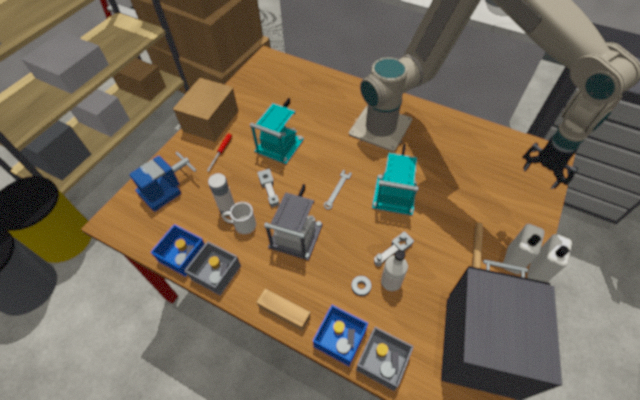

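View pics/top0.png

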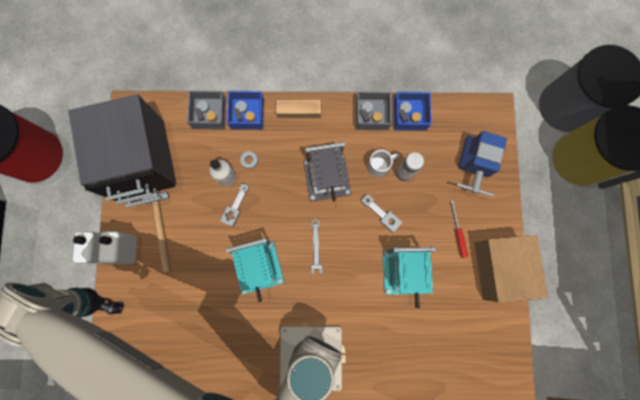

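Scene shows the grey gearbox at (293,225), two turquoise decoys at (277,135) and (397,185), and lever candidates at (395,248) and (268,187). In the top view the gearbox is at (327,170) and the levers are at (234,205) and (381,211). I'll check those in one close crop sheet.

```bash
python3 - <<'E'
import cv2,numpy as np
s=cv2.imread('pics/scene0.png');t=cv2.imread('pics/top0.png')
def c(i,x,y,w=66,h=50): return cv2.resize(i[y:y+h,x:x+w],(400,300),interpolation=cv2.INTER_CUBIC)
cv2.imwrite('pics/c1.png',np.vstack([np.hstack([c(s,365,225),c(s,235,160)]),np.hstack([c(t,205,178),c(t,350,185)])]))
cv2.imwrite('pics/c2.png',np.hstack([cv2.resize(s[175:265,255:335],(400,450),interpolation=cv2.INTER_CUBIC),cv2.resize(t[135:215,290:362],(400,450),interpolation=cv2.INTER_CUBIC)]))
E
```

```text
(no output)
```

View pics/c1.png

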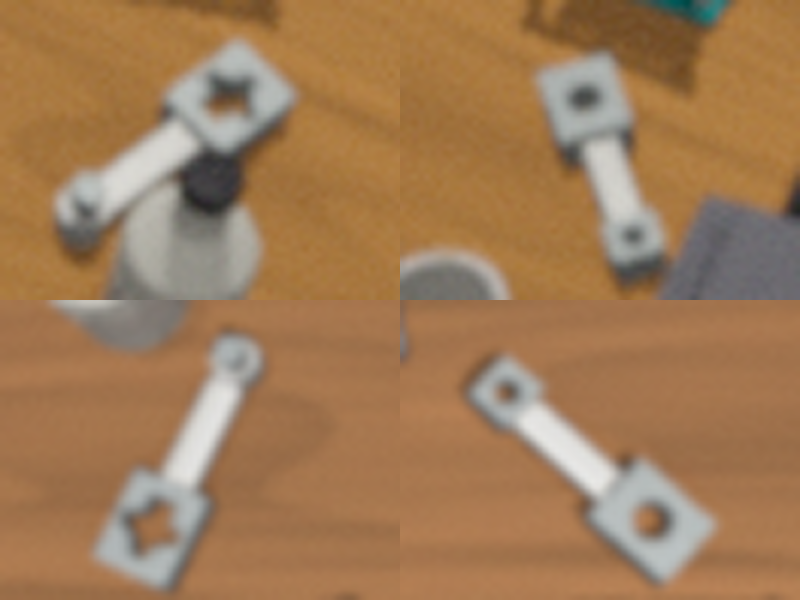

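View pics/c2.png

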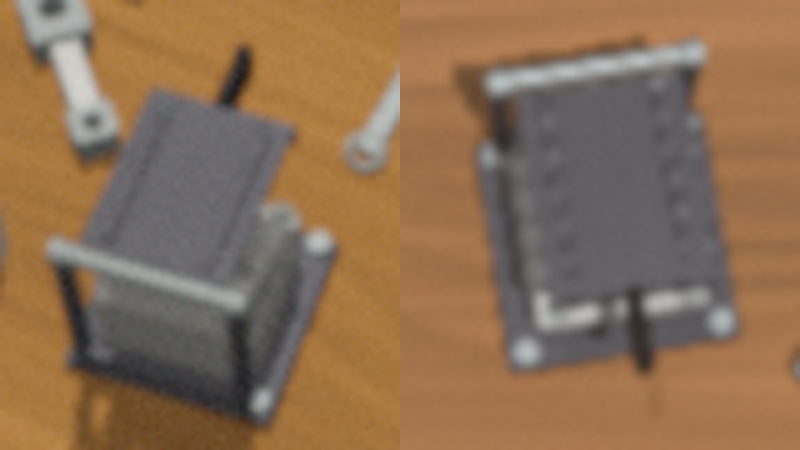

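```bash
python3 - <<'E'
from h import *
import pickle
S=pickle.load(open('scene0.pkl','rb'));T=pickle.load(open('top0.pkl','rb'))
print('hingeL',tri(S,(303,235),T,(307.6,149.6)),ray(T,(307.6,149.6),.158))
print('hingeR',tri(S,(266.6,225),T,(343.5,144.2)),ray(T,(343.5,144.2),.158))
for n,p,z in [('boltL',(312.9,197.2),.012),('boltR',(347.6,191.9),.012),('fintip',(334.1,200.4),.168),('finbase',(332.3,186.6),.168)]: print(n,ray(T,p,z))
# grey hub mask: lever bore & pin
for p,z in [((229.75,215.5),.026),((243.8,187.4),.048)]: print(ray(T,p,z))
im=T["image"]; sub=im[135:215,290:362]; 
hs=cv2.cvtColor(im[175:232,205:262],cv2.COLOR_BGR2HSV); m=((hs[...,1]<70)&(hs[...,2]>90)).astype(np.uint8)
n,l,st,c=cv2.connectedComponentsWithStats(m)
for i in range(1,n):
    if st[i,4]>40: print(st[i],c[i]+[205,175],cv2.minAreaRect(np.argwhere(l==i)[:,::-1].astype(np.float32)+[205,175]) if 0 else '')
E
```

```text
hingeL (array([0.67697294, 0.01551739, 0.15888556]), np.float64(0.0032249004334713965)) [0.67792956 0.01406617 0.158     ]
hingeR (array([ 0.69707785, -0.1026526 ,  0.15631507]), np.float64(0.0013880054161245904)) [ 0.6969026  -0.10315347  0.158     ]
boltL [ 0.54578797 -0.00413473  0.012     ]
boltR [ 0.56563316 -0.12740127  0.012     ]
fintip [ 0.50882559 -0.07151723  0.168     ]
finbase [ 0.55346516 -0.06586376  0.168     ]
[0.47688178 0.28555671 0.026     ]
[0.57268714 0.23607385 0.048     ]
[  6   0  25  11 197] [224.7106599  179.03553299] 
[ 15   9  28  42 419] [234.30310263 206.5202864 ]
```

The left lever, top (230,215) and scene (401,243), has the star bore and the pin (top (244,187)). The right one, top (389,220), has a round hole and an eye, so it stays. The grey gearbox at top (327,170) is the right one. Its hinge rod ends are at (308,150) and (343,144), and the fin runs (332,187) to (334,200).

```bash
cat >> h.py <<'E'
YAW=0.163; HM=np.array([0.687,-0.0445,0.158])
G=R.from_euler('z',YAW).as_matrix(); GO=HM-0.085*G[:,0]; GO[2]=0
def toolR(z,y):
    z=np.array(z)/np.linalg.norm(z); y=np.array(y)-z*np.dot(y,z); y/=np.linalg.norm(y)
    return np.c_[np.cross(y,z),y,z]
def cur():
    o=ctrl.get_obs(); return o["tool_pos"],R.from_euler('xyz',o["tool_rot"]).as_matrix(),o
def rows(p0,R0,p1,R1,n):
    """straight line, even turn, n rows in tool axes"""
    w=R.from_matrix(R0.T@R1).as_rotvec()
    out=[];p=p0
    for i in range(n):
        Ra=R0@R.from_rotvec(w*i/n).as_matrix()
        d=Ra.T@((p1-p0)/n)
        out.append(np.r_[d/.05,np.degrees(w/n)/5])
    return np.round(out,2)
def show(r):
    print("max",abs(r).max(axis=0)); print([[float(v) for v in x] for x in r])
def grasp2tcp(Gp,Rm): return Gp-0.054*Rm[:,2]
def st():
    p,Rm,o=cur(); print("t%.2f"%o["t"],"p",p.round(4),"rot",o["tool_rot"].round(3),"F",o["contact_force"].round(1),"w%.3f"%o["width"],"g%.1f"%o["grip_force"],"q",o["joint_pos"].round(2))
E
python3 - <<'E'
from h import *
a=np.radians(25)
p,Rm,o=cur()
Rt=toolR(G@[np.sin(a),0,-np.cos(a)],G[:,1])
g=HM+G@[-.165,0,-.002]
pg=grasp2tcp(g,Rt)
pre=pg-0.1*Rt[:,2]; print(pg,pre)
show(rows(p,Rm,pre,Rt,16))
E
```

```text
[ 0.50166821 -0.0749795   0.20494062] [ 0.45996657 -0.08183771  0.2955714 ]
max [0.58 0.87 0.09 0.08 0.31 0.35]
[[-0.58, -0.69, 0.01, -0.08, -0.31, -0.35], [-0.55, -0.71, 0.02, -0.08, -0.31, -0.35], [-0.53, -0.72, 0.03, -0.08, -0.31, -0.35], [-0.51, -0.74, 0.04, -0.08, -0.31, -0.35], [-0.49, -0.75, 0.05, -0.08, -0.31, -0.35], [-0.46, -0.77, 0.05, -0.08, -0.31, -0.35], [-0.44, -0.78, 0.06, -0.08, -0.31, -0.35], [-0.41, -0.8, 0.07, -0.08, -0.31, -0.35], [-0.38, -0.81, 0.07, -0.08, -0.31, -0.35], [-0.36, -0.82, 0.08, -0.08, -0.31, -0.35], [-0.33, -0.83, 0.08, -0.08, -0.31, -0.35], [-0.3, -0.84, 0.08, -0.08, -0.31, -0.35], [-0.27, -0.85, 0.08, -0.08, -0.31, -0.35], [-0.24, -0.86, 0.09, -0.08, -0.31, -0.35], [-0.22, -0.87, 0.09, -0.08, -0.31, -0.35], [-0.19, -0.87, 0.08, -0.08, -0.31, -0.35]]
```

Request:
move_arm:
  deltas:
    - [-0.58, -0.69, 0.01, -0.08, -0.31, -0.35]
    - [-0.55, -0.71, 0.02, -0.08, -0.31, -0.35]
    - [-0.53, -0.72, 0.03, -0.08, -0.31, -0.35]
    - [-0.51, -0.74, 0.04, -0.08, -0.31, -0.35]
    - [-0.49, -0.75, 0.05, -0.08, -0.31, -0.35]
    - [-0.46, -0.77, 0.05, -0.08, -0.31, -0.35]
    - [-0.44, -0.78, 0.06, -0.08, -0.31, -0.35]
    - [-0.41, -0.8, 0.07, -0.08, -0.31, -0.35]

```text
t: 0.9
tool_pos: [0.3329, 0.2526, 0.2997]
tool_rot: [3.113, 0.222, 3.051]
contact_force: [0.7, 0.2, -0.1]
width: 1.006
grip_force: 0.0
```

Request:
move_arm:
  deltas:
    - [-0.38, -0.81, 0.07, -0.08, -0.31, -0.35]
    - [-0.36, -0.82, 0.08, -0.08, -0.31, -0.35]
    - [-0.33, -0.83, 0.08, -0.08, -0.31, -0.35]
    - [-0.3, -0.84, 0.08, -0.08, -0.31, -0.35]
    - [-0.27, -0.85, 0.08, -0.08, -0.31, -0.35]
    - [-0.24, -0.86, 0.09, -0.08, -0.31, -0.35]
    - [-0.22, -0.87, 0.09, -0.08, -0.31, -0.35]
    - [-0.19, -0.87, 0.08, -0.08, -0.31, -0.35]

```text
t: 1.7
tool_pos: [0.4601, -0.083, 0.2961]
tool_rot: [3.14, 0.444, -2.979]
contact_force: [0.5, -0.0, -0.3]
width: 0.999
grip_force: 0.0
```

```bash
cat > tgt.py <<'E'
from h import *
a=np.radians(25)
Rt=toolR(G@[np.sin(a),0,-np.cos(a)],G[:,1])
g=HM+G@[-.165,0,-.002]
pg=grasp2tcp(g,Rt)
E
python3 - <<'E'
from tgt import *
st(); p,Rm,o=cur(); show(rows(p,Rm,pg,Rt,4))
E
```

```text
t1.70 p [ 0.4601 -0.083   0.2961] rot [ 3.14   0.444 -2.979] F [ 0.5 -0.  -0.3] w0.999 g0.0 q [-0.43 -0.22 -0.62  0.8   0.24 -0.55]
max [0.   0.01 0.5  0.   0.02 0.  ]
[[0.0, 0.01, 0.5, 0.0, 0.02, -0.0], [0.0, 0.01, 0.5, 0.0, 0.02, -0.0], [0.0, 0.01, 0.5, 0.0, 0.02, -0.0], [0.0, 0.01, 0.5, 0.0, 0.02, -0.0]]
```

Request:
move_arm:
  deltas:
    - [0, 0.01, 0.5, 0, 0.02, 0]
    - [0, 0.01, 0.5, 0, 0.02, 0]
    - [0, 0.01, 0.5, 0, 0.02, 0]
    - [0, 0.01, 0.5, 0, 0.02, 0]

```text
t: 2.1
tool_pos: [0.5019, -0.0724, 0.2046]
tool_rot: [3.139, 0.435, -2.981]
contact_force: [-0.6, -0.2, -0.2]
width: 1.003
grip_force: 0.0
```

Request:
move_arm:
  deltas:
    - [0, 0, 0, 0, 0, 0]
    - [0, 0, 0, 0, 0, 0]
    - [0, 0, 0, 0, 0, 0]
    - [0, 0, 0, 0, 0, 0]
    - [0, 0, 0, 0, 0, 0]
    - [0, 0, 0, 0, 0, 0]
    - [0, 0, 0, 0, 0, 0]
    - [0, 0, 0, 0, 0, 0]
  jaw: 0
  force: 25

```text
t: 2.9
tool_pos: [0.5026, -0.0732, 0.2072]
tool_rot: [-3.14, 0.437, -2.98]
contact_force: [-3.7, -4.1, 5.9]
width: 0.111
grip_force: 31.3
```

```bash
python3 - <<'E'
from tgt import *
st(); p,Rm,o=cur()
# arc plan: measured grasp point relative to hinge; tool tilt from 25deg to 0 (down), theta 0->1.8
gp=p+0.054*Rm[:,2]; v=G.T@(gp-HM); print("grasp in hinge",v)
r=np.hypot(v[0],v[2]); t0=np.arctan2(v[2],-v[0])
n=24; th=np.linspace(0,1.85,n+1); P=[];Q=[]
for t in th:
    b=a*(1-t/1.85)
    Rq=toolR(G@[np.sin(b),0,-np.cos(b)],G[:,1]); A=t0+t
    P.append(grasp2tcp(HM+G@[-r*np.cos(A),v[1],r*np.sin(A)],Rq));Q.append(Rq)
out=[rows(P[i],Q[i],P[i+1],Q[i+1],1)[0] for i in range(n)]
show(np.array(out))
E
```

```text
t2.90 p [ 0.5026 -0.0732  0.2072] rot [-3.14   0.437 -2.98 ] F [-3.7 -4.1  5.9] w0.111 g31.3 q [-0.36 -0.05 -0.68  0.56  0.21 -0.48]
grasp in hinge [-0.163799    0.00152201  0.00024298]
max [0.27 0.   0.22 0.   0.21 0.  ]
[[-0.14, 0.0, -0.22, -0.0, 0.21, -0.0], [-0.15, -0.0, -0.22, 0.0, 0.21, -0.0], [-0.16, -0.0, -0.21, -0.0, 0.21, 0.0], [-0.17, 0.0, -0.2, 0.0, 0.21, -0.0], [-0.18, 0.0, -0.19, -0.0, 0.21, 0.0], [-0.2, -0.0, -0.18, -0.0, 0.21, 0.0], [-0.21, 0.0, -0.17, 0.0, 0.21, 0.0], [-0.22, 0.0, -0.16, -0.0, 0.21, -0.0], [-0.22, 0.0, -0.15, 0.0, 0.21, -0.0], [-0.23, -0.0, -0.13, -0.0, 0.21, -0.0], [-0.24, 0.0, -0.12, 0.0, 0.21, 0.0], [-0.25, -0.0, -0.11, -0.0, 0.21, -0.0], [-0.25, 0.0, -0.1, -0.0, 0.21, 0.0], [-0.26, 0.0, -0.08, 0.0, 0.21, -0.0], [-0.26, 0.0, -0.07, -0.0, 0.21, 0.0], [-0.27, -0.0, -0.05, -0.0, 0.21, -0.0], [-0.27, 0.0, -0.04, -0.0, 0.21, -0.0], [-0.27, -0.0, -0.02, -0.0, 0.21, 0.0], [-0.27, 0.0, -0.01, 0.0, 0.21, -0.0], [-0.27, 0.0, 0.01, 0.0, 0.21, 0.0], [-0.27, -0.0, 0.02, -0.0, 0.21, 0.0], [-0.27, -0.0, 0.04, 0.0, 0.21, -0.0], [-0.27, 0.0, 0.05, 0.0, 0.21, 0.0], [-0.26, -0.0, 0.07, -0.0, 0.21, -0.0]]
```

Request:
move_arm:
  deltas:
    - [-0.14, 0, -0.22, 0, 0.21, 0]
    - [-0.15, 0, -0.22, 0, 0.21, 0]
    - [-0.16, 0, -0.21, 0, 0.21, 0]
    - [-0.17, 0, -0.2, 0, 0.21, 0]
    - [-0.18, 0, -0.19, 0, 0.21, 0]
    - [-0.2, 0, -0.18, 0, 0.21, 0]
    - [-0.21, 0, -0.17, 0, 0.21, 0]
    - [-0.22, 0, -0.16, 0, 0.21, 0]

```text
t: 3.7
tool_pos: [0.5383, -0.0673, 0.3022]
tool_rot: [-3.141, 0.282, -2.981]
contact_force: [-0.9, -5.6, -3.6]
width: 0.113
grip_force: 29.2
```

```bash
python3 - <<'E'
from tgt import *
st(); p,Rm,o=cur(); v=G.T@(p+0.054*Rm[:,2]-HM); print(v,np.hypot(v[0],v[2]),np.arctan2(v[2],-v[0]))
E
```

```text
t3.70 p [ 0.5383 -0.0673  0.3022] rot [-3.141  0.282 -2.981] F [-0.9 -5.6 -3.6] w0.113 g29.2 q [-0.29 -0.01 -0.39  0.94  0.12 -0.44]
[-0.13539265  0.00150234  0.09237899] 0.16390560834222692 0.5987506688793364
```

Low forces, following the arc.

Request:
move_arm:
  deltas:
    - [-0.22, 0, -0.15, 0, 0.21, 0]
    - [-0.23, 0, -0.13, 0, 0.21, 0]
    - [-0.24, 0, -0.12, 0, 0.21, 0]
    - [-0.25, 0, -0.11, 0, 0.21, 0]
    - [-0.25, 0, -0.1, 0, 0.21, 0]
    - [-0.26, 0, -0.08, 0, 0.21, 0]
    - [-0.26, 0, -0.07, 0, 0.21, 0]
    - [-0.27, 0, -0.05, 0, 0.21, 0]

```text
t: 4.5
tool_pos: [0.6248, -0.0532, 0.3648]
tool_rot: [-3.141, 0.138, -2.98]
contact_force: [-3.3, -5.0, 2.7]
width: 0.11
grip_force: 31.0
```

Request:
move_arm:
  deltas:
    - [-0.27, 0, -0.04, 0, 0.21, 0]
    - [-0.27, 0, -0.02, 0, 0.21, 0]
    - [-0.27, 0, -0.01, 0, 0.21, 0]
    - [-0.27, 0, 0.01, 0, 0.21, 0]
    - [-0.27, 0, 0.02, 0, 0.21, 0]
    - [-0.27, 0, 0.04, 0, 0.21, 0]
    - [-0.27, 0, 0.05, 0, 0.21, 0]
    - [-0.26, 0, 0.07, 0, 0.21, 0]

```text
t: 5.3
tool_pos: [0.7321, -0.0356, 0.3688]
tool_rot: [-3.141, -0.003, -2.98]
contact_force: [0.3, -2.8, 5.8]
width: 0.113
grip_force: 34.8
```

```bash
python3 - <<'E'
from tgt import *
st(); p,Rm,o=cur(); v=G.T@(p+0.054*Rm[:,2]-HM); print(v,np.hypot(v[0],v[2]),np.arctan2(v[2],-v[0]))
E
```

```text
t5.30 p [ 0.7321 -0.0356  0.3688] rot [-3.141e+00 -3.000e-03 -2.980e+00] F [ 0.3 -2.8  5.8] w0.113 g34.8 q [-0.14  0.46  0.36  1.48 -0.   -0.3 ]
[0.04576653 0.00142148 0.15675435] 0.16329881501647553 1.8548638728570146
```

Request:
move_arm:
  deltas:
    - [0, 0, 0, 0, 0, 0]
    - [0, 0, 0, 0, 0, 0]
    - [0, 0, 0, 0, 0, 0]
    - [0, 0, 0, 0, 0, 0]
    - [0, 0, 0, 0, 0, 0]
  jaw: 85

```text
t: 5.8
tool_pos: [0.7307, -0.0348, 0.3673]
tool_rot: [3.14, -0.004, -2.979]
contact_force: [0.1, -0.6, -0.1]
width: 0.947
grip_force: 0.0
```

Request:
move_arm:
  deltas:
    - [0, 0, -0.4, 0, 0, 0]
    - [0, 0, -0.6, 0, 0, 0]
    - [0, 0, -0.6, 0, 0, 0]
    - [0.6, 0, 0, 0, 0, 0]
    - [0.9, 0, 0, 0, 0, 0]
    - [0.9, 0, 0, 0, 0, 0]
    - [0.9, 0.5, 0, 0, 0, 0]
    - [0.9, 0.8, 0, 0, 0, 0]

```text
t: 6.6
tool_pos: [0.5215, -0.0114, 0.448]
tool_rot: [3.14, -0.004, -2.982]
contact_force: [-0.2, 1.5, 0.3]
width: 0.997
grip_force: 0.0
```

Request:
move_arm:
  deltas:
    - [0.4, 0.9, 0, 0, 0, -1]
    - [0.4, 0.9, 0, 0, 0, -1]
    - [0.2, 0.9, 0, 0, 0, -1]
    - [0, 0.8, 0, 0, 0, -1]
    - [0, 0.3, 0, 0, 0, -1]
    - [0, 0, 0, 0, 0, -1]
    - [0, 0, 0, 0, 0, -1]
    - [0, 0, 0, 0, 0, -1]

```text
t: 7.4
tool_pos: [0.4176, 0.158, 0.4489]
tool_rot: [3.138, -0.001, -2.277]
contact_force: [-0.1, 0.2, -0.4]
width: 0.991
grip_force: 0.0
```

```bash
python3 - <<'E'
from h import *
import pickle
st()
for n in ("scene","top"):
    f=grab(n); cv2.imwrite(f"pics/{n}1.png",f["image"]); pickle.dump(f,open(f"{n}1.pkl","wb"))
s=cv2.imread('pics/scene1.png');t=cv2.imread('pics/top1.png')
C=lambda i,x,y,w=80,h=60: cv2.resize(i[y:y+h,x:x+w],(400,300),interpolation=cv2.INTER_CUBIC)
cv2.imwrite('pics/c3.png',np.vstack([np.hstack([C(s,255,190),C(s,355,220)]),np.hstack([C(t,287,145),C(t,200,175)])]))
E
```

```text
t7.40 p [0.4176 0.158  0.4489] rot [ 3.138e+00 -1.000e-03 -2.277e+00] F [-0.1  0.2 -0.4] w0.991 g0.0 q [ 0.22 -0.09 -0.13  1.53  0.   -0.65]
```

View pics/c3.png

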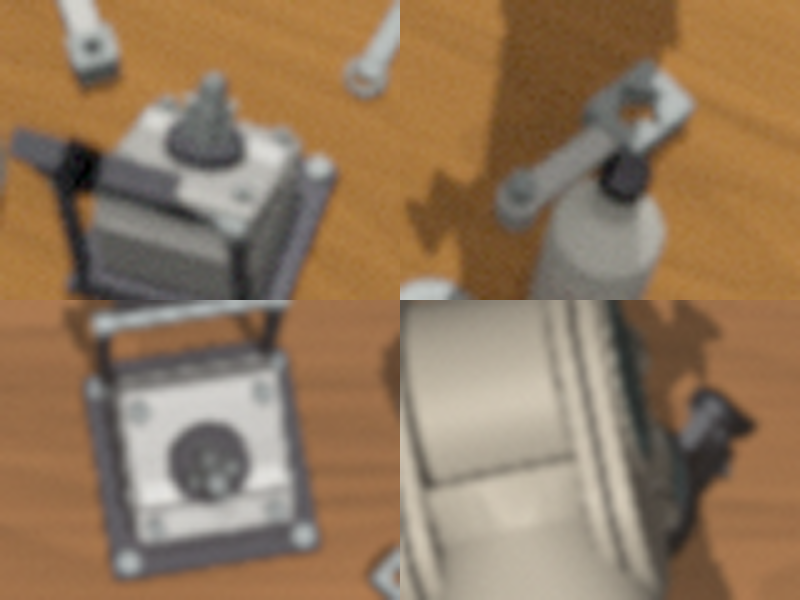

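The guard lies open. The shaft is clear: disc at top (328.6,177.6), and shaft tip at scene (298,206). Next I need the tooth angle, so I'll average frames and enlarge.

```bash
python3 - <<'E'
from h import *
import pickle
out=[]
for n,(x,y) in (("scene",(280,198)),("top",(313,162))):
    fs=[grab(n) for _ in range(8)]; im=np.mean([f["image"].astype(float) for f in fs],0); g=fs[0]; g["image"]=im; pickle.dump(g,open(f"{n}_avg.pkl","wb"))
    c=im[y:y+30,x:x+30]; c=np.clip((c-30)*1.3,0,255).astype(np.uint8)
    out.append(cv2.resize(c,(390,390),interpolation=cv2.INTER_CUBIC))
T=g
# predicted projections of the shaft for reference
n=G@[-.5,0,.866]; sh=GO+[0,0,.085]+.012*n
print("shoulder",sh,"top px",proj(T,[sh,sh+.046*n]))
S=pickle.load(open('scene_avg.pkl','rb')); print("scene px",proj(S,[sh,sh+.046*n]))
cv2.imwrite('pics/c4.png',np.hstack(out))
E
```

```text
shoulder [ 0.59720622 -0.0592674   0.095392  ] top px [[329.34642323 178.06626988]
 [330.96041989 182.24112326]]
scene px [[295.78646136 216.53774136]
 [297.46154002 204.49902837]]
```

View pics/c4.png

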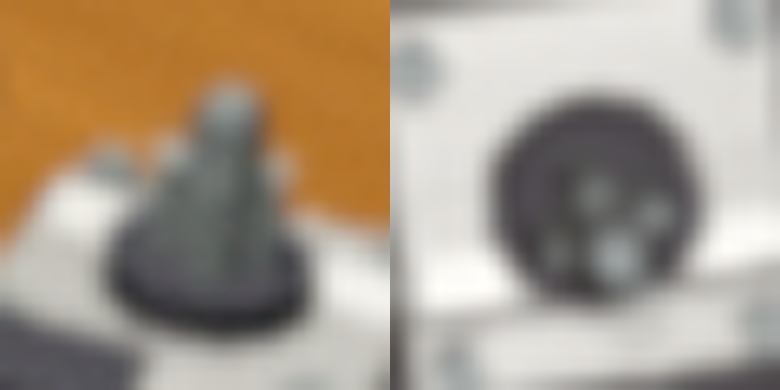

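```bash
python3 - <<'E'
from h import *
import pickle
T=pickle.load(open('top_avg.pkl','rb')); S=pickle.load(open('scene_avg.pkl','rb'))
n=G@[-.5,0,.866]; sh=GO+[0,0,.085]+.012*n
def onplane(f,px,h):
    c,d=ray(f,px); p0=sh+h*n; return c+d*np.dot(p0-c,n)/np.dot(d,n)
B=np.c_[G@[-.866,0,-.5],np.cross(n,G@[-.866,0,-.5]),n]  # downslope, y', n
g=T["image"].mean(2); k=10
x0,y0=313,162; c=cv2.resize(g[y0:y0+30,x0:x0+30].astype(np.float32),None,fx=k,fy=k,interpolation=cv2.INTER_CUBIC)
d=cv2.dilate(c,np.ones((25,25))); ys,xs=np.where((c==d)&(c>60))
for x,y in zip(xs,ys):
    px=((x+.5)/k-.5+x0,(y+.5)/k-.5+y0)
    if 320<px[0]<337 and 168<px[1]<186:
        for h in (.028,.046):
            v=B.T@(onplane(T,px,h)-sh); print(np.round(px,2),round(float(c[y,x])),h,(v*1e3).round(1),np.degrees(np.arctan2(v[1],v[0])).round(1))
# dark disc contour
for f,nm,(x0,y0) in ((T,'top',(313,162)),(S,'scene',(280,198))):
    im=f["image"]; gg=cv2.resize(im[y0:y0+32,x0:x0+32].astype(np.float32),None,fx=k,fy=k,interpolation=cv2.INTER_CUBIC).mean(2)
    for th in (120,):
        m=(gg<th).astype(np.uint8)
        cs,_=cv2.findContours(m,cv2.RETR_EXTERNAL,cv2.CHAIN_APPROX_NONE)
        cc=[q for q in cs if cv2.pointPolygonTest(q,(160,170),False)>=0]
        if cc:
            q=cc[0]; e=cv2.fitEllipse(q); print(nm,th,cv2.boundingRect(q),np.array(e[0])/k-.45+[x0,y0],e[1],e[2])
    for h in (0,-.006):
        an=np.linspace(0,2*np.pi,40); 
        e=cv2.fitEllipse(proj(f,[sh+h*n+.028*(B[:,0]*np.cos(t)+B[:,1]*np.sin(t)) for t in an]).astype(np.float32)); print(' pred',h,np.round(e[0],2),np.array(e[1])*k,e[2])
E
```

```text
[323.55 176.45] 91 0.028 [-17.8 -20.5  28. ] -131.0
[323.55 176.45] 91 0.046 [-23.6 -21.6  46. ] -137.5
[328.35 176.55] 117 0.028 [-14.9  -4.8  28. ] -162.3
[328.35 176.55] 117 0.046 [-20.7  -6.1  46. ] -163.6
[332.85 178.15] 124 0.028 [-7.   9.4 28. ] 126.8
[332.85 178.15] 124 0.046 [-12.9   7.8  46. ] 148.8
[325.35 181.15] 107 0.028 [ -0.7 -16.6  28. ] -92.4
[325.35 181.15] 107 0.046 [ -6.7 -17.8  46. ] -110.6
[330.15 181.45] 153 0.028 [ 2.9 -0.9 28. ] -17.5
[330.15 181.45] 153 0.046 [-3.1 -2.3 46. ] -143.6
top 120 (82, 78, 152, 157) [328.13809509 176.77193909] (146.43594360351562, 155.52159118652344) 53.63640594482422
 pred 0 [329.34 178.01] [157.37696648 166.13090515] 67.63241577148438
 pred -0.006 [329.13 177.49] [156.85110092 165.49505234] 67.58162689208984
scene 120 (0, 0, 320, 264) [293.83978119 210.2332077 ] (215.9103546142578, 342.7557373046875) 114.89662170410156
 pred 0 [295.76 216.61] [ 83.76865387 168.17970276] 97.66429901123047
 pred -0.006 [295.55 218.16] [ 84.17658806 167.84162521] 97.64418029785156
```

```bash
cat >> h.py <<'E'
PHI=np.radians(13.5)
n_=G@[-.5,0,.866]; ds=G@[-.866,0,-.5]; yp=np.cross(n_,ds)
SH=GO+[0,0,.085]+.012*n_-.0034*ds-.0028*yp
SX=ds*np.cos(PHI)+yp*np.sin(PHI)     # wide tooth direction
E
python3 - <<'E'
from h import *
import pickle
S=pickle.load(open('scene0.pkl','rb'));T=pickle.load(open('top0.pkl','rb'))
b,e=tri(S,(402.95,240.7),T,(229.75,215.5)); print('bore',b,e)
q,e=tri(S,(379,256.4),T,(243.8,187.4)); print('pin',q,e)
print('tip',tri(S,(297.6,204.4),T,(330.15,181.45)),SH+.046*n_, proj(S,SH+.046*n_), proj(S,SH))
# hub rect from top: mask
g=cv2.resize(T["image"][175:235,200:260],None,fx=8,fy=8,interpolation=cv2.INTER_CUBIC)
hs=cv2.cvtColor(g,cv2.COLOR_BGR2HSV); m=((hs[...,1]<85)&(hs[...,2]>110)).astype(np.uint8)
nn,l,st_,c=cv2.connectedComponentsWithStats(m)
i=[k for k in range(1,nn) if l[(203-175)*8,(237-200)*8]==k or st_[k,4]>15000 and c[k][1]>150]
for k in i:
    mm=(l==k).astype(np.uint8); op=cv2.morphologyEx(cv2.morphologyEx(mm,cv2.MORPH_CLOSE,np.ones((75,75))),cv2.MORPH_OPEN,cv2.getStructuringElement(cv2.MORPH_ELLIPSE,(81,81)))
    y,x=np.where(op); r=cv2.minAreaRect(np.c_[x,y].astype(np.float32)); ctr=np.array(r[0])/8-.44+[200,175]
    print('hub rect',ctr,np.array(r[1])/8,r[2],ray(T,ctr,.026),ray(T,ctr,.013))
ly=-.477; bp=np.array([.4775,.2865])
Rt=R.from_euler('xyz',[np.pi,0,ly]).as_matrix(); p,Rm,o=cur()
tgt=np.r_[bp,.18]; show(rows(p,Rm,np.r_[bp,.2],Rt,24))
E
```

```text
bore [0.47688273 0.28607668 0.02509237] 0.0007193482830661521
pin [0.57464303 0.23847567 0.03691545] 0.001261450322237261
tip (array([ 0.57634851, -0.06056155,  0.13990655]), np.float64(0.000895495125198349)) [ 0.57696209 -0.05975925  0.136928  ] [[297.91187348 205.14882869]] [[296.22546792 217.20876567]]
hub rect [230.76466232 213.57679993] [15.25053978 22.96998787] 25.94229507446289 [0.48366782 0.28226101 0.026     ] [0.48540162 0.2847503  0.013     ]
max [0.12 0.12 0.21 0.   0.   0.86]
[[-0.11, 0.03, 0.21, 0.0, 0.0, -0.86], [-0.12, 0.02, 0.21, 0.0, 0.0, -0.86], [-0.12, 0.01, 0.21, 0.0, 0.0, -0.86], [-0.12, 0.01, 0.21, 0.0, 0.0, -0.86], [-0.12, -0.0, 0.21, 0.0, 0.0, -0.86], [-0.12, -0.01, 0.21, 0.0, 0.0, -0.86], [-0.12, -0.02, 0.21, 0.0, 0.0, -0.86], [-0.11, -0.03, 0.21, 0.0, 0.0, -0.86], [-0.11, -0.04, 0.21, 0.0, 0.0, -0.86], [-0.11, -0.05, 0.21, 0.0, 0.0, -0.86], [-0.11, -0.05, 0.21, 0.0, 0.0, -0.86], [-0.1, -0.06, 0.21, 0.0, 0.0, -0.86], [-0.1, -0.07, 0.21, 0.0, 0.0, -0.86], [-0.09, -0.08, 0.21, 0.0, 0.0, -0.86], [-0.08, -0.08, 0.21, 0.0, 0.0, -0.86], [-0.08, -0.09, 0.21, 0.0, 0.0, -0.86], [-0.07, -0.09, 0.21, 0.0, 0.0, -0.86], [-0.06, -0.1, 0.21, 0.0, 0.0, -0.86], [-0.06, -0.1, 0.21, 0.0, 0.0, -0.86], [-0.05, -0.11, 0.21, 0.0, 0.0, -0.86], [-0.04, -0.11, 0.21, 0.0, 0.0, -0.86], [-0.03, -0.11, 0.21, 0.0, 0.0, -0.86], [-0.02, -0.12, 0.21, 0.0, 0.0, -0.86], [-0.01, -0.12, 0.21, 0.0, 0.0, -0.86]]
```

Request:
move_arm:
  deltas:
    - [-0.11, 0.03, 0.21, 0, 0, -0.86]
    - [-0.12, 0.02, 0.21, 0, 0, -0.86]
    - [-0.12, 0.01, 0.21, 0, 0, -0.86]
    - [-0.12, 0.01, 0.21, 0, 0, -0.86]
    - [-0.12, 0, 0.21, 0, 0, -0.86]
    - [-0.12, -0.01, 0.21, 0, 0, -0.86]
    - [-0.12, -0.02, 0.21, 0, 0, -0.86]
    - [-0.11, -0.03, 0.21, 0, 0, -0.86]

```text
t: 9.1
tool_pos: [0.4381, 0.2013, 0.364]
tool_rot: [3.137, 0.001, -1.677]
contact_force: [-0.3, 0.3, 0.7]
width: 0.994
grip_force: 0.0
```

Request:
move_arm:
  deltas:
    - [-0.11, -0.04, 0.21, 0, 0, -0.86]
    - [-0.11, -0.05, 0.21, 0, 0, -0.86]
    - [-0.11, -0.05, 0.21, 0, 0, -0.86]
    - [-0.1, -0.06, 0.21, 0, 0, -0.86]
    - [-0.1, -0.07, 0.21, 0, 0, -0.86]
    - [-0.09, -0.08, 0.21, 0, 0, -0.86]
    - [-0.08, -0.08, 0.21, 0, 0, -0.86]
    - [-0.08, -0.09, 0.21, 0, 0, -0.86]

```text
t: 9.9
tool_pos: [0.4578, 0.2444, 0.28]
tool_rot: [3.138, 0.003, -1.077]
contact_force: [0.5, 0.0, 0.8]
width: 0.995
grip_force: 0.0
```

Request:
move_arm:
  deltas:
    - [-0.07, -0.09, 0.21, 0, 0, -0.86]
    - [-0.06, -0.1, 0.21, 0, 0, -0.86]
    - [-0.06, -0.1, 0.21, 0, 0, -0.86]
    - [-0.05, -0.11, 0.21, 0, 0, -0.86]
    - [-0.04, -0.11, 0.21, 0, 0, -0.86]
    - [-0.03, -0.11, 0.21, 0, 0, -0.86]
    - [-0.02, -0.12, 0.21, 0, 0, -0.86]
    - [-0.01, -0.12, 0.21, 0, 0, -0.86]

```text
t: 10.7
tool_pos: [0.4775, 0.2872, 0.1959]
tool_rot: [3.14, 0.004, -0.477]
contact_force: [0.2, 1.2, 1.3]
width: 0.996
grip_force: 0.0
```

```bash
sed -i 's/^SH=.*/SH=GO+[0,0,.085]+.012*n_+[.0025,.0025,0]/' h.py; cat > lev.py <<'E'
from h import *
LY=-.455; bp=np.array([.477,.286])
Rl=R.from_euler('xyz',[np.pi,0,LY]).as_matrix()
E
python3 - <<'E'
from lev import *
st(); p,Rm,o=cur()
# tips 3 mm above bench when shut-ish; TCP z = .003+.0726
show(rows(p,Rm,np.r_[bp,.0765],Rl,6))
E
```

```text
t10.70 p [0.4775 0.2872 0.1959] rot [ 3.14   0.004 -0.477] F [0.2 1.2 1.3] w0.996 g0.0 q [ 0.42  0.24 -0.31  1.02  0.   -2.24]
max [0.   0.   0.4  0.   0.01 0.04]
[[0.0, 0.0, 0.4, 0.0, 0.01, -0.04], [0.0, 0.0, 0.4, 0.0, 0.01, -0.04], [0.0, 0.0, 0.4, 0.0, 0.01, -0.04], [0.0, 0.0, 0.4, 0.0, 0.01, -0.04], [0.0, 0.0, 0.4, 0.0, 0.01, -0.04], [0.0, 0.0, 0.4, 0.0, 0.01, -0.04]]
```

Request:
move_arm:
  deltas:
    - [0, 0, 0.4, 0, 0.01, -0.04]
    - [0, 0, 0.4, 0, 0.01, -0.04]
    - [0, 0, 0.4, 0, 0.01, -0.04]
    - [0, 0, 0.4, 0, 0.01, -0.04]
    - [0, 0, 0.4, 0, 0.01, -0.04]
    - [0, 0, 0.4, 0, 0.01, -0.04]

```text
t: 11.3
tool_pos: [0.4772, 0.287, 0.0757]
tool_rot: [3.141, -0.001, -0.459]
contact_force: [0.1, -0.4, -0.3]
width: 0.995
grip_force: 0.0
```

Request:
move_arm:
  deltas:
    - [0, 0, 0, 0, 0, 0]
    - [0, 0, 0, 0, 0, 0]
    - [0, 0, 0, 0, 0, 0]
    - [0, 0, 0, 0, 0, 0]
    - [0, 0, 0, 0, 0, 0]
    - [0, 0, 0, 0, 0, 0]
  jaw: 0
  force: 60

```text
t: 11.9
tool_pos: [0.4781, 0.2875, 0.0778]
tool_rot: [-3.14, -0.003, -0.459]
contact_force: [0.2, 0.1, 5.7]
width: 0.529
grip_force: 63.7
```

```bash
python3 - <<'E'
from lev import *
st()
E
```

```text
t11.90 p [0.4781 0.2875 0.0778] rot [-3.14e+00 -3.00e-03 -4.59e-01] F [0.2 0.1 5.7] w0.529 g63.7 q [ 0.43  0.38 -0.42  0.77 -0.   -2.26]
```

Request:
move_arm:
  deltas:
    - [0, 0, -0.3, 0, 0, 0]
    - [0, 0, -0.7, 0, 0, 0]
    - [0, 0, -0.9, 0, 0, 0]
    - [0, 0, -0.9, 0, 0, 0]
    - [0, 0, -0.9, 0, 0, 0]
    - [0, 0, -0.9, 0, 0, 0]
    - [0, 0, -0.5, 0, 0, 0]

```text
t: 12.6
tool_pos: [0.4774, 0.2875, 0.3349]
tool_rot: [-3.14, -0.003, -0.459]
contact_force: [1.5, -0.4, -3.9]
width: 0.525
grip_force: 62.8
```

```bash
cat >> h.py <<'E'
RS=np.c_[SX,np.cross(-n_,SX),-n_]
HOME=SH+.0778*n_
E
python3 - <<'E'
from h import *
st(); p,Rm,o=cur()
W=HOME+.10*n_; print(HOME,W,SH, np.linalg.det(RS), R.from_matrix(RS).as_euler('xyz'))
show(rows(p,Rm,W,RS,32))
E
```

```text
t12.60 p [0.4774 0.2875 0.3349] rot [-3.14e+00 -3.00e-03 -4.59e-01] F [ 1.5 -0.4 -3.9] w0.525 g62.8 q [ 0.43  0.14 -0.13  1.3  -0.   -2.26]
[ 0.56132184 -0.06308006  0.1627668 ] [ 0.51198459 -0.07119402  0.2493668 ] [ 0.59970622 -0.0567674   0.095392  ] 0.9999096042905387 [-3.00761912  0.50773158 -2.70816834]
max [0.23 0.2  0.05 0.23 0.04 0.8 ]
[[0.12, 0.19, 0.05, 0.23, -0.04, 0.8], [0.13, 0.18, 0.05, 0.23, -0.04, 0.8], [0.14, 0.18, 0.05, 0.23, -0.04, 0.8], [0.16, 0.17, 0.04, 0.23, -0.04, 0.8], [0.17, 0.16, 0.04, 0.23, -0.04, 0.8], [0.18, 0.14, 0.03, 0.23, -0.04, 0.8], [0.19, 0.13, 0.03, 0.23, -0.04, 0.8], [0.2, 0.12, 0.03, 0.23, -0.04, 0.8], [0.2, 0.11, 0.02, 0.23, -0.04, 0.8], [0.21, 0.09, 0.02, 0.23, -0.04, 0.8], [0.22, 0.08, 0.02, 0.23, -0.04, 0.8], [0.22, 0.06, 0.02, 0.23, -0.04, 0.8], [0.23, 0.05, 0.01, 0.23, -0.04, 0.8], [0.23, 0.03, 0.01, 0.23, -0.04, 0.8], [0.23, 0.02, 0.01, 0.23, -0.04, 0.8], [0.23, -0.0, 0.01, 0.23, -0.04, 0.8], [0.23, -0.02, 0.01, 0.23, -0.04, 0.8], [0.23, -0.03, 0.01, 0.23, -0.04, 0.8], [0.23, -0.05, 0.01, 0.23, -0.04, 0.8], [0.22, -0.06, 0.01, 0.23, -0.04, 0.8], [0.22, -0.08, 0.01, 0.23, -0.04, 0.8], [0.21, -0.09, 0.01, 0.23, -0.04, 0.8], [0.2, -0.11, 0.01, 0.23, -0.04, 0.8], [0.2, -0.12, 0.01, 0.23, -0.04, 0.8], [0.19, -0.13, 0.02, 0.23, -0.04, 0.8], [0.18, -0.15, 0.02, 0.23, -0.04, 0.8], [0.17, -0.16, 0.02, 0.23, -0.04, 0.8], [0.16, -0.17, 0.02, 0.23, -0.04, 0.8], [0.14, -0.18, 0.03, 0.23, -0.04, 0.8], [0.13, -0.19, 0.03, 0.23, -0.04, 0.8], [0.12, -0.2, 0.03, 0.23, -0.04, 0.8], [0.11, -0.2, 0.04, 0.23, -0.04, 0.8]]
```

Request:
move_arm:
  deltas:
    - [0.12, 0.19, 0.05, 0.23, -0.04, 0.8]
    - [0.13, 0.18, 0.05, 0.23, -0.04, 0.8]
    - [0.14, 0.18, 0.05, 0.23, -0.04, 0.8]
    - [0.16, 0.17, 0.04, 0.23, -0.04, 0.8]
    - [0.17, 0.16, 0.04, 0.23, -0.04, 0.8]
    - [0.18, 0.14, 0.03, 0.23, -0.04, 0.8]
    - [0.19, 0.13, 0.03, 0.23, -0.04, 0.8]
    - [0.2, 0.12, 0.03, 0.23, -0.04, 0.8]

```text
t: 13.4
tool_pos: [0.4843, 0.1962, 0.3084]
tool_rot: [-3.0, 0.07, -1.017]
contact_force: [0.1, -0.4, -2.5]
width: 0.52
grip_force: 62.8
```

Request:
move_arm:
  deltas:
    - [0.2, 0.11, 0.02, 0.23, -0.04, 0.8]
    - [0.21, 0.09, 0.02, 0.23, -0.04, 0.8]
    - [0.22, 0.08, 0.02, 0.23, -0.04, 0.8]
    - [0.22, 0.06, 0.02, 0.23, -0.04, 0.8]
    - [0.23, 0.05, 0.01, 0.23, -0.04, 0.8]
    - [0.23, 0.03, 0.01, 0.23, -0.04, 0.8]
    - [0.23, 0.02, 0.01, 0.23, -0.04, 0.8]
    - [0.23, 0, 0.01, 0.23, -0.04, 0.8]

```text
t: 14.2
tool_pos: [0.4916, 0.1065, 0.2876]
tool_rot: [-2.913, 0.205, -1.565]
contact_force: [1.2, 1.4, -3.4]
width: 0.526
grip_force: 62.7
```

Request:
move_arm:
  deltas:
    - [0.23, -0.02, 0.01, 0.23, -0.04, 0.8]
    - [0.23, -0.03, 0.01, 0.23, -0.04, 0.8]
    - [0.23, -0.05, 0.01, 0.23, -0.04, 0.8]
    - [0.22, -0.06, 0.01, 0.23, -0.04, 0.8]
    - [0.22, -0.08, 0.01, 0.23, -0.04, 0.8]
    - [0.21, -0.09, 0.01, 0.23, -0.04, 0.8]
    - [0.2, -0.11, 0.01, 0.23, -0.04, 0.8]
    - [0.2, -0.12, 0.01, 0.23, -0.04, 0.8]

```text
t: 15.0
tool_pos: [0.4994, 0.017, 0.2668]
tool_rot: [-2.91, 0.364, -2.124]
contact_force: [-0.0, -0.9, -2.7]
width: 0.523
grip_force: 62.7
```

Request:
move_arm:
  deltas:
    - [0.19, -0.13, 0.02, 0.23, -0.04, 0.8]
    - [0.18, -0.15, 0.02, 0.23, -0.04, 0.8]
    - [0.17, -0.16, 0.02, 0.23, -0.04, 0.8]
    - [0.16, -0.17, 0.02, 0.23, -0.04, 0.8]
    - [0.14, -0.18, 0.03, 0.23, -0.04, 0.8]
    - [0.13, -0.19, 0.03, 0.23, -0.04, 0.8]
    - [0.12, -0.2, 0.03, 0.23, -0.04, 0.8]
    - [0.11, -0.2, 0.04, 0.23, -0.04, 0.8]

```text
t: 15.8
tool_pos: [0.5072, -0.0731, 0.2452]
tool_rot: [-3.003, 0.499, -2.724]
contact_force: [0.2, -0.1, -4.2]
width: 0.522
grip_force: 62.8
```

```bash
python3 - <<'E'
from h import *
import pickle
st(); p,Rm,o=cur(); print('err to W mm',((HOME+.1*n_-p)*1e3).round(1)); show(rows(p,Rm,HOME+.048*n_,RS,4))
o=[]
for n,(x,y) in (("scene",(255,180)),("top",(287,145))):
    f=grab(n); cv2.imwrite(f"pics/{n}2.png",f["image"]); pickle.dump(f,open(f"{n}2.pkl","wb"))
    o.append(cv2.resize(f["image"][y:y+75,x:x+75],(400,400),interpolation=cv2.INTER_CUBIC))
cv2.imwrite('pics/c5.png',np.hstack(o))
E
```

```text
t15.80 p [ 0.5072 -0.0731  0.2452] rot [-3.003  0.499 -2.724] F [ 0.2 -0.1 -4.2] w0.522 g62.8 q [-0.37 -0.12 -0.68  0.55  0.24 -0.7 ]
err to W mm [4.8 1.9 4.1]
max [0.04 0.   0.25 0.04 0.03 0.04]
[[-0.04, 0.0, 0.25, -0.04, -0.03, -0.04], [-0.03, 0.0, 0.25, -0.04, -0.03, -0.04], [-0.03, -0.0, 0.25, -0.04, -0.03, -0.04], [-0.03, -0.0, 0.25, -0.04, -0.03, -0.04]]
```

View pics/c5.png

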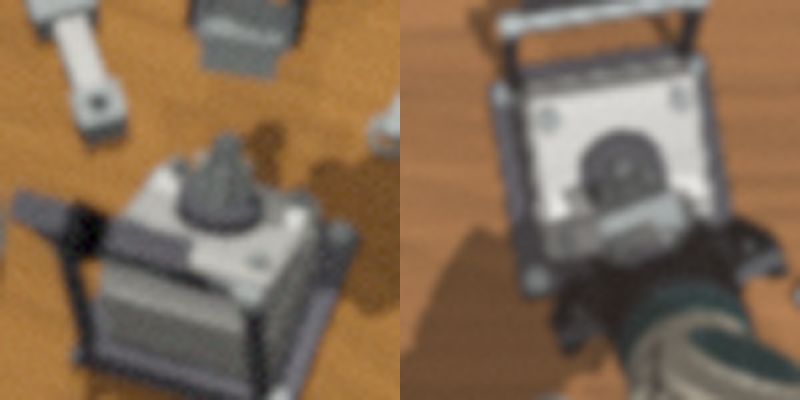

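The lever is held and the hub is in front of the shaft (top crop: hub at (640,225), shaft at (625,170)). Approaching along the shaft axis.

Request:
move_arm:
  deltas:
    - [-0.04, 0, 0.25, -0.04, -0.03, -0.04]
    - [-0.03, 0, 0.25, -0.04, -0.03, -0.04]
    - [-0.03, 0, 0.25, -0.04, -0.03, -0.04]
    - [-0.03, 0, 0.25, -0.04, -0.03, -0.04]
    - [0, 0, 0, 0, 0, 0]

```text
t: 16.4
tool_pos: [0.5386, -0.0664, 0.2045]
tool_rot: [-3.008, 0.508, -2.702]
contact_force: [-0.6, 0.1, -3.8]
width: 0.52
grip_force: 62.7
```

```bash
cat > ins.py <<'E'
from h import *
st(); p,Rm,o=cur()
e=RS.T@(p-HOME); print("off lever x,y mm",(e[:2]*1e3).round(1),"above home",round(-e[2]*1e3,1),"F lever",(RS.T@o["contact_force"]).round(1),"M",(RS.T@o["torque"]).round(2),"rot err deg",np.degrees(R.from_matrix(RS.T@Rm).as_rotvec()).round(2))
E
python3 - <<'E'
import ins
from ins import *
import pickle
f=grab("top"); g=grab("scene"); pickle.dump(f,open('top3.pkl','wb'))
o=[cv2.resize(i["image"][y:y+50,x:x+50],(400,400),interpolation=cv2.INTER_CUBIC) for i,x,y in ((g,265,185),(f,300,155))]
cv2.imwrite('pics/c6.png',np.hstack(o))
E
```

```text
t16.40 p [ 0.5386 -0.0664  0.2045] rot [-3.008  0.508 -2.702] F [-0.6  0.1 -3.8] w0.520 g62.7 q [-0.34 -0.01 -0.68  0.44  0.25 -0.69]
off lever x,y mm [-1.1  0.2] above home 47.6 F lever [2.3 0.8 3. ] M [-0.21  0.82 -0.01] rot err deg [-0.2  -0.04 -0.32]
```

View pics/c6.png

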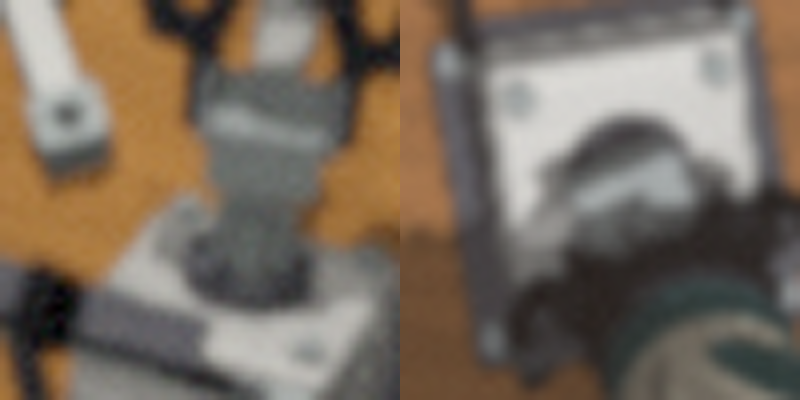

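Request:
move_arm:
  deltas:
    - [0.02, 0, 0.06, 0, 0, 0.06]
    - [0, 0, 0.06, 0, 0, 0]
    - [0, 0, 0.06, 0, 0, 0]
    - [0, 0, 0.02, 0, 0, 0]

```text
t: 16.9
tool_pos: [0.543, -0.0667, 0.1978]
tool_rot: [-3.008, 0.511, -2.708]
contact_force: [0.2, -0.5, -3.7]
width: 0.523
grip_force: 62.7
```

```bash
python3 ins.py
```

```text
t16.90 p [ 0.543  -0.0667  0.1978] rot [-3.008  0.511 -2.708] F [ 0.2 -0.5 -3.7] w0.523 g62.7 q [-0.34  0.01 -0.68  0.41  0.25 -0.68]
off lever x,y mm [-1.1 -0.9] above home 39.7 F lever [ 1.8 -0.1  3.2] M [-0.2   0.84 -0.08] rot err deg [-0.02 -0.2  -0.  ]
```

Request:
move_arm:
  deltas:
    - [0.01, 0.01, 0.06, 0, 0, 0]
    - [0.01, 0.01, 0.06, 0, 0, 0]
    - [0, 0, 0.04, 0, 0, 0]
    - [0, 0, 0, 0, 0, 0]

```text
t: 17.3
tool_pos: [0.5457, -0.0654, 0.1899]
tool_rot: [-3.008, 0.511, -2.708]
contact_force: [-0.6, -0.7, -3.4]
width: 0.523
grip_force: 62.7
```

```bash
python3 ins.py
```

```text
t17.30 p [ 0.5457 -0.0654  0.1899] rot [-3.008  0.511 -2.708] F [-0.6 -0.7 -3.4] w0.523 g62.7 q [-0.33  0.02 -0.69  0.39  0.24 -0.67]
off lever x,y mm [0.1 0.3] above home 31.4 F lever [2.4 0.  2.6] M [-0.24  0.83  0.06] rot err deg [-0.05 -0.17 -0.  ]
```

Request:
move_arm:
  deltas:
    - [0, 0, 0.04, 0, 0, 0]
    - [0, 0, 0.04, 0, 0, 0]
    - [0, 0, 0.04, 0, 0, 0]
    - [0, 0, 0, 0, 0, 0]

```text
t: 17.7
tool_pos: [0.5486, -0.065, 0.1848]
tool_rot: [-3.008, 0.51, -2.708]
contact_force: [-0.4, 0.2, -3.6]
width: 0.525
grip_force: 62.6
```

```bash
python3 ins.py
```

```text
t17.70 p [ 0.5486 -0.065   0.1848] rot [-3.008  0.51  -2.708] F [-0.4  0.2 -3.6] w0.525 g62.6 q [-0.33  0.04 -0.69  0.38  0.24 -0.67]
off lever x,y mm [0.1 0.2] above home 25.5 F lever [2.  0.7 2.9] M [-0.15  0.92  0.03] rot err deg [-0.03 -0.15  0.  ]
```

Request:
move_arm:
  deltas:
    - [0, 0, 0.05, 0, 0, 0]
    - [0, 0, 0.05, 0, 0, 0]
    - [0, 0, 0.05, 0, 0, 0]
    - [0, 0, 0.05, 0, 0, 0]
    - [0, 0, 0, 0, 0, 0]

```text
t: 18.2
tool_pos: [0.5535, -0.0641, 0.1759]
tool_rot: [-3.008, 0.51, -2.708]
contact_force: [-0.6, -1.4, -5.0]
width: 0.523
grip_force: 62.6
```

```bash
python3 ins.py
```

```text
t18.20 p [ 0.5535 -0.0641  0.1759] rot [-3.008  0.51  -2.708] F [-0.6 -1.4 -5. ] w0.523 g62.6 q [-0.33  0.06 -0.69  0.35  0.24 -0.67]
off lever x,y mm [0.2 0.3] above home 15.3 F lever [ 3.4 -0.5  3.9] M [-0.09  1.2   0.05] rot err deg [-0.05 -0.15  0.01]
```

Request:
move_arm:
  deltas:
    - [0, 0, 0.05, 0, 0, 0]
    - [0, 0, 0.05, 0, 0, 0]
    - [0, 0, 0.05, 0, 0, 0]
    - [0, 0, 0.05, 0, 0, 0]
    - [0, 0, 0, 0, 0, 0]

```text
t: 18.7
tool_pos: [0.5585, -0.0633, 0.1672]
tool_rot: [-3.008, 0.51, -2.708]
contact_force: [-2.1, -1.8, -6.6]
width: 0.52
grip_force: 62.4
```

```bash
python3 ins.py
```

```text
t18.70 p [ 0.5585 -0.0633  0.1672] rot [-3.008  0.51  -2.708] F [-2.1 -1.8 -6.6] w0.520 g62.4 q [-0.32  0.08 -0.69  0.33  0.24 -0.66]
off lever x,y mm [0.1 0.3] above home 5.3 F lever [ 5.5 -0.1  4.5] M [-0.1   1.53  0.09] rot err deg [-0.05 -0.15  0.01]
```

Request:
move_arm:
  deltas:
    - [0.01, 0, 0.03, 0, 0, 0]
    - [0.01, 0, 0.03, 0, 0, 0]
    - [0, 0, 0.03, 0, 0, 0]
    - [0, 0, 0.02, 0, 0, 0]
    - [0, 0, 0, 0, 0, 0]

```text
t: 19.2
tool_pos: [0.5609, -0.0633, 0.1631]
tool_rot: [-3.007, 0.512, -2.707]
contact_force: [-5.1, -0.2, -1.2]
width: 0.525
grip_force: 63.2
```

```bash
python3 ins.py
```

```text
t19.20 p [ 0.5609 -0.0633  0.1631] rot [-3.007  0.512 -2.707] F [-5.1 -0.2 -1.2] w0.525 g63.2 q [-0.32  0.09 -0.69  0.32  0.24 -0.66]
off lever x,y mm [ 0.2 -0.1] above home 0.5 F lever [ 4.7  1.8 -1.5] M [-0.27  1.45  0.08] rot err deg [-0.01 -0.24 -0.01]
```

Request:
move_arm:
  deltas:
    - [0, 0, 0.03, 0, 0, 0]
    - [0, 0, 0.03, 0, 0, 0]
    - [0, 0, 0, 0, 0, 0]

```text
t: 19.5
tool_pos: [0.5611, -0.0632, 0.163]
tool_rot: [-3.007, 0.511, -2.708]
contact_force: [-30.3, -1.7, 29.8]
width: 0.521
grip_force: 67.9
```

```bash
python3 ins.py
```

```text
t19.50 p [ 0.5611 -0.0632  0.163 ] rot [-3.007  0.511 -2.708] F [-30.3  -1.7  29.8] w0.521 g67.9 q [-0.32  0.09 -0.69  0.32  0.24 -0.66]
off lever x,y mm [ 0.1 -0. ] above home 0.3 F lever [ 10.2   5.7 -40.9] M [-1.31  2.79  0.01] rot err deg [ 0.02 -0.21  0.02]
```

Request:
move_arm:
  deltas:
    - [0, 0, -0.03, 0, 0, 0]
    - [0, 0, 0, 0, 0, 0]

```text
t: 19.7
tool_pos: [0.561, -0.0632, 0.1631]
tool_rot: [-3.007, 0.512, -2.708]
contact_force: [-16.5, -2.1, 13.6]
width: 0.525
grip_force: 65.3
```

Request:
move_arm:
  deltas:
    - [0, 0, 0, 0, 0, 0]
    - [0, 0, 0, 0, 0, 0]
    - [0, 0, 0, 0, 0, 0]
    - [0, 0, 0, 0, 0, 0]
    - [0, 0, 0, 0, 0, 0]
  jaw: 75

```text
t: 20.2
tool_pos: [0.562, -0.0631, 0.1617]
tool_rot: [-3.007, 0.512, -2.707]
contact_force: [-0.2, 0.2, 0.0]
width: 0.879
grip_force: 0.0
```

```bash
python3 ins.py
```

```text
t20.20 p [ 0.562  -0.0631  0.1617] rot [-3.007  0.512 -2.707] F [-0.2  0.2  0. ] w0.879 g0.0 q [-0.32  0.09 -0.69  0.31  0.24 -0.66]
off lever x,y mm [ 0.  -0.1] above home -1.2 F lever [ 0.1  0.2 -0.1] M [-0.07  0.5   0.04] rot err deg [-0.01 -0.26 -0.03]
```

Request:
move_arm:
  deltas:
    - [0, 0, -0.3, 0, 0, 0]
    - [0, 0, -0.6, 0, 0, 0]
    - [0, 0, -0.8, 0, 0, 0]
    - [0, 0, -0.8, 0, 0, 0]
    - [0, 0.2, -0.8, 0, 0, 0]
    - [0, 0.9, 0, 0, 0, 0]
    - [0, 0.9, 0, 0, 0, 0]
    - [0, 0.9, 0, 0, 0, 0]

```text
t: 21.0
tool_pos: [0.4272, 0.0582, 0.2878]
tool_rot: [-3.007, 0.514, -2.709]
contact_force: [0.5, 0.7, 0.3]
width: 0.877
grip_force: 0.0
```

```bash
python3 - <<'E'
from h import *
import pickle
st()
f=grab("top"); g=grab("scene"); cv2.imwrite('pics/t9.png',f["image"])
o=[cv2.resize(i["image"][y:y+65,x:x+65],(400,400),interpolation=cv2.INTER_CUBIC) for i,x,y in ((g,260,180),(f,295,145))]
b=np.hstack([cv2.resize(i["image"],(400,200)) for i in (g,f)])
cv2.imwrite('pics/c7.png',np.vstack([np.hstack(o),b]))
L=SH; print('pred pin top px',proj(f,SH+.11*SX+.048*n_),proj(g,SH+.11*SX+.048*n_),'hub top centre',proj(f,SH+.026*n_),proj(g,SH+.026*n_))
E
```

```text
t21.00 p [0.4272 0.0582 0.2878] rot [-3.007  0.514 -2.709] F [0.5 0.7 0.3] w0.877 g0.0 q [-0.08 -0.36 -0.76  0.65  0.12 -0.44]
pred pin top px [[341.63694789 210.4340654 ]] [[301.19505801 190.40065199]] hub top centre [[329.49342338 179.65353568]] [[297.0033658  210.63931244]]
```

View pics/c7.png

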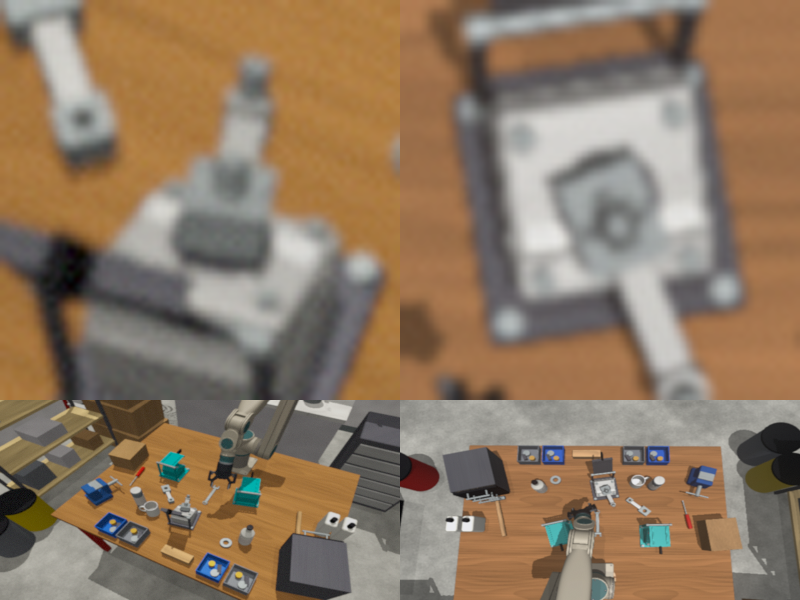

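The lever sits flat on the shoulder with the shaft end showing through the bore (scene crop (235,180), top crop (615,220)). The pin is outward at scene px (301,191), and the calibration predicted (301,190). The guard is still open and everything else is in place.

```bash
python3 -c "
from cell import ctrl
print(ctrl.close_job())"
```

```text
the job is handed in; nothing more can be done
None
```

The guard is open on its own, and the splined lever is on the shaft, pin outward, home against the shoulder and released; I handed the job in at about 21 s of robot time, and no verdict came back.

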